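# Seat the keyed turntable spindle in its drive hub

## Robot

A 6-joint arm with a two-finger parallel gripper is mounted at the origin on the work surface. World frame = base frame: x ahead of the robot, y to its left, z up, the work surface at z = 0. Lengths are in m, angles in rad, forces in N, time in s.
With the tool pointing down it reaches from about 0.35 to 0.975 m from the base axis. Payload 17.4 kg.
Tool frame: the origin (TCP) lies at the very end of the fingers, on their centre line; the grasp point (between the pads) lies env.grip_depth behind it (env.grip_depth is the distance from the TCP to the grasp point, in m); z points along the fingers, y is the direction in which the jaws open and shut (so a half turn about z gives the same grasp; the last joint's range is limited). The gripper opens to 85 mm and grips with 20 to 120 N. Pads are 22 mm wide; open, the fingers measure 114 mm over their backs; the gripper's body (76 mm by 85 mm) begins 54 mm behind the grasp point. The pads swing forward as they close: fully open they stand 13 mm farther back than shut.
Start: joints at [1.301, 0.116, 1.442, -0, 1.584, -0.038], TCP at [0.155, 0.657, 0.231] pointing down, gripper open.
Joint ranges: [-2.83, 2.83], [-0.83, 2.19], [0.07, 2.5], [-1.14, 4.28], [0.01, 3], [-2.97, 2.97]. Speed limits (rad/s): [1.89, 1.89, 2.22, 3.14, 3.14, 3.14].

## Interface

Orientations are given as a unit quaternion [x, y, z, w].
In Python, from rig import env, optics, finder gives the robot as it stands.
- The arm moves only by the tool play_rows, never from a script. Its argument "moves" is a list that holds one entry, the list of rows, each a list of 5 numbers: the closure, from 0 (fully open) to 1 (shut), then the shift along the tool's x, y, z in mm, then the turn about the tool's z in degrees. A call has 1 to 5 rows; each row shifts and turns the commanded pose from where the row before left it, along the tool's axes as they then stand; what a row does not reach is not made up. A row lasts 1/10 s, in which the tool goes at most 50 mm and 8.59 degrees, less where a joint would pass 70% of its speed; a pose out of reach is approached as far as the arm can. A call with a gripper value outside its range is refused whole. The fingers move at their own pace and stop on an object; the grip force is fixed at half the most. Time passes only in rows, so rows that do not move let the fingers close. It gives the time, the measured TCP pose, the force and the opening at its end, in the units of the state.
- env.read_state(): the state, without advancing time (a new reading comes with each control period).
- optics.read_camera(name): name is "scene" or "top"; returns a dict with "img" (384x512x3 uint8, red, green, blue), "range_z" (384x512 float32, m along the optical axis (not along the pixel's ray), 0 where there is no reading), "intrinsics" (3x3 intrinsics, pixels), "view" (4x4, takes a point from world to camera coordinates). Camera axes: x right, y down, z forward; pixel columns grow to the right and rows downward; lengths in m; the calibration is good to about 2 mm. A picture is of the moment at which its call begins.
- env.hand_in(): hands the job in, once; it reports no verdict.
Trained networks look in a picture, given as the dict that the camera call returned (one of the last four; its "shot" number tells which), for a name from the list of things; names that differ only in an ending like _2 or _b are one class to them, and where a whole thing is asked for, a point or a joint stands for the part that bears it (a point fixed in the world has none). Each returns a list of dicts, best first, with "conf" (0 to 1); they miss things now and then, are a little off and sometimes report something else, mostly with a low value. They report only what shows in the picture. A call takes as long as a camera call. They do not tell look-alikes from the thing itself.
- finder.search_frame(target, picture): "location" ([column, row] in pixels, amid what is visible of it).
The state is a dict: "time_s": time; "qpos": joint angles; "joint_velocities": joint speeds; "joint_efforts": joint torques, N m; "tool_pos": TCP position; "ee_rot": TCP orientation; "wrist_force": force on the tool from outside, world axes, zero at the start; "ft_torque": the same for the moment, N m; "width": finger opening in m.
Only numpy, scipy, OpenCV 4.12 (cv2) and the standard library are available. Lean on these libraries where they do the work, as an engineer would, in place of code of your own. Each camera call takes 0.05 s, during which the arm holds its last target. There are 200 camera calls.

## Task

First flip the red-balled cam lever on the drive unit right over, away from you, so that the gate slides off the hub. Then take the keyed spindle out of its blue stand, push its shaft into the hub, turning it until the key slips into the keyway, and keep pushing against the spring until the flange is flush on the hub face. Finish while still gripping the spindle and holding it pressed fully home (the spring lifts it out if you let go), and leave the other things on the bench where they are.

Things in the scene. Friction and masses are not known exactly. Their poses are not given: they have to be found in the camera images.
- drive: Rotary drive unit: beige housing fixed to the bench, 220 (x) x 150 (y) x 60 mm high. Origin on the bench under the hub axis, z up; x points roughly away from the robot (within 0.35 rad of world x); the cam lever stands outside its -y side. Two aluminium rails on its top (91 mm above the bench, at y = +-42 mm, x -37 to 93 mm) carry the gate.
- gate_mid (a point): Centre of the gate's top, 96.5 mm above the bench. The gate is an aluminium plate with yellow stripes, 42 (x) x 92 (y) x 5 mm, underside 91.5 mm above the bench, plus an arm to the lever's side. It covers the hub at first and slides with the lever by 55 mm along the drive's +x; fully open its near edge is 35 mm beyond the hub axis.
- cam_lever (a joint): Angle of the cam lever, 0 to 1.6 rad. At 0 it leans 0.8 rad from upright to the drive's -x (towards the robot; gate shut), 0.8 is upright, 1.6 leans 0.8 rad to +x (gate open). Steel rod 12 mm thick, 110 mm from its axis to the centre of its red ball. Takes 2 to 5 N near the ball, stays where it is left, has a stop at each end. Starts near 0 (up to 0.12).
- lever_pivot (a point): Point on the cam lever's turning axis in the middle of the rod's thickness: 90 mm to the drive's -y from the hub axis, 58 mm above the bench. The lever turns about the drive's y axis through it. A steel disc of 66 mm diameter turns with the lever about the same axis.
- lever_ball (a point): Centre of the red ball (26 mm diameter) at the end of the cam lever.
- hub_mouth (a point): Centre of the hub's bore, in the plane of its face 90 mm above the bench. The hub is a fixed steel drum, 68 mm diameter. z up, x towards the keyway, which a red stripe marks on the rim and side; it points within 0.6 rad of the drive's x. Bore 22 mm diameter, 76 mm deep; keyway 9 mm wide, reaching 15.5 mm from the axis, over the full depth.
- plunger_top (a point): Top of the brass spring plunger (18 mm diameter) inside the hub's bore: 36 mm below the hub's face when free. The shaft's tip pushes it 14 mm down to be fully home; it pushes back with about 4 N at first and 10 N at home.
- spindle: Keyed spindle, 0.28 to 0.4 kg, 103 mm tall, upright in the stand. Origin: centre of the shaft's lower tip; z up, x towards the key. Shaft 20 mm diameter, 50 mm long, coned to 12 mm over the lowest 5 mm; brass key 6 mm wide reaching 14 mm from the axis, from 14 to 40 mm above the tip; flange 48 mm diameter from 50 to 58 mm; round black knob above. Red marks on knob and flange show the key's side.
- shoulder (a point): Centre of the underside of the spindle's flange, 50 mm above the tip; it meets the hub's face (point hub_mouth) when the spindle is fully home. Axes as the spindle.
- knob (a point): Point to grip, on the axis of the spindle's round black knob (36 mm diameter, from 58 to 103 mm above the tip): 86 mm above the tip, 17 mm below the knob's top.
- stand: Blue block fixed to the bench, 84 x 84 x 62 mm high, with a vertical round hole of 31 mm in which the spindle stands, its flange resting on the block's top. Origin at the centre of its underside.
- beaker: Glass beaker, 70 mm wide, 90 mm high, at the left; leave it. Origin under its centre.
- bottle: Amber bottle, 60 mm wide, 140 mm high, beyond the stand; leave it. Origin under its centre.
- screwdriver: Screwdriver lying near the robot; leave it.
- disc: Steel disc, 44 mm wide, 10 mm high, near the robot; leave it.
- collar: Brass collar, 48 mm wide, 16 mm high, near the robot; leave it.
- wrench: Wrench lying at the right edge; leave it.
- coupon: Copper test coupon 60 x 40 x 8 mm lying between the bottle and the drive unit; leave it.
Things that resemble listed ones, but are neither listed nor needed, are in the scene too. Leave any green or purple look-alike of the spindle alone.

How it is judged:
By the outcome, as a careful person would: the job done as asked, in the order asked, and still so for the second after the job is handed in, while the arm keeps its last pose, push and grip.
It also fails if it takes over 58 s, if anything falls off the work surface, if the arm or the gripper's body presses on something with over 40 N, if the wrist force passes 120 N, or if a joint passes its speed limit or range.

## Working session

There is one attempt and no reset: what is moved stays moved. The work goes in short steps, Python scripts to look and compute and a tool call to move; the robot and the scene stay as the last step left them, time stands still between calls to the robot, and variables do not carry over. Pictures are saved under pics/ and viewed, about 8 in all and at most 12, crops included, and the job is handed in when it is done.

Besides the shell and the picture viewer there is one more tool, called after "Call:" as name(argument=value, ...), one argument or row to a line, values as JSON. play_rows: Moves the arm, as the interface text tells. Its arguments: {"type":"object","properties":{"moves":{"type":"array","items":{"type":"array","items":{"type":"array","items":{"type":"number"}}}}},"required":["moves"]}

```bash
mkdir -p pics; ls; cat > h.py <<'E'
import numpy as np, cv2
from rig import env, optics, finder
def world(p,u,v,z=None):
    """pixel -> world by depth, or on plane of height z"""
    K=p["intrinsics"];T=np.linalg.inv(p["view"])
    r=np.linalg.inv(K)@[u,v,1]
    if z is None:
        d=p["range_z"][int(round(v)),int(round(u))]
    else: d=(z-T[2,3])/(T[:3,:3]@r)[2]
    return T[:3,:3]@(r*d)+T[:3,3]
def pix(p,P):
    c=p["view"]@np.append(P,1); q=p["intrinsics"]@c[:3]; return q[:2]/q[2]
def save(p,name,box=None,s=1):
    i=p["img"][:,:,::-1]
    if box: i=i[box[1]:box[3],box[0]:box[2]]
    cv2.imwrite("pics/"+name,cv2.resize(i,None,fx=s,fy=s,interpolation=cv2.INTER_CUBIC))
E
python3 - <<'E'
from h import *
s=env.read_state();print(s,env.grip_depth)
for n in ("scene","top"):
    p=optics.read_camera(n);save(p,n+"0.png",s=1.5)
    print(n,np.linalg.inv(p["view"])[:3].round(3).tolist(),p["intrinsics"][0,0])
    for t in ("drive","cam_lever","lever_ball","spindle","knob","stand","gate_mid","hub_mouth"):
        for d in finder.search_frame(t,p)[:4]:
            u,v=d["location"];print(t,round(d["conf"],2),np.round([u,v]),world(p,u,v).round(3))
E
```

```text
pics
{'time_s': 0.0, 'qpos': array([ 1.30118476e+00,  1.16481230e-01,  1.44228135e+00,  1.98508554e-05,
        1.58401164e+00, -3.78160593e-02]), 'joint_velocities': array([-0.00118414,  0.00085072,  0.00065552, -0.00080548, -0.00203794,
       -0.00210093]), 'joint_efforts': array([ 4.01931771e-03, -7.31985641e+01, -6.32487917e+01,  1.67506032e-04,
        6.41461680e-03, -9.22323977e-06]), 'tool_pos': array([0.15502495, 0.65675125, 0.23055539]), 'ee_rot': array([ 1.15638323e-01,  9.93291211e-01, -5.82299511e-04, -1.00262217e-04]), 'wrist_force': array([ 0.17487307, -0.04463006,  0.12185994]), 'ft_torque': array([0.04464362, 0.02667851, 0.034446  ]), 'width': 0.08562256601970362} 0.0187
scene [[0.557, 0.629, -0.542, 1.388], [0.831, -0.42, 0.366, -0.61], [0.003, -0.654, -0.756, 1.275]] 449.9993894182073
drive 0.71 [285. 197.] [0.629 0.041 0.059]
cam_lever 0.49 [255. 193.] [ 0.551 -0.033  0.055]
lever_ball 0.66 [259. 189.] [ 0.567 -0.027  0.09 ]
lever_ball 0.36 [280. 197.] [0.641 0.006 0.097]
spindle 0.8 [178. 244.] [ 0.616 -0.368  0.092]
spindle 0.58 [171. 185.] [ 0.389 -0.275  0.09
[... 354 characters left out ...]
96], [-1.0, 0.004, 0.008, -0.061], [-0.009, -0.14, -0.99, 1.242]] 410.8700931955561
cam_lever 0.74 [104. 254.] [ 0.391  0.397 -0.   ]
cam_lever 0.67 [242. 194.] [ 0.57  -0.019 -0.001]
lever_ball 0.63 [248. 198.] [ 0.559 -0.037 -0.   ]
spindle 0.73 [358. 184.] [ 0.586 -0.351  0.091]
spindle 0.62 [330. 259.] [ 0.377 -0.263  0.101]
spindle 0.5 [336. 221.] [ 0.48  -0.284  0.098]
knob 0.65 [329. 260.] [ 0.374 -0.26   0.103]
knob 0.55 [356. 177.] [ 0.606 -0.345  0.098]
knob 0.51 [340. 222.] [ 0.478 -0.29   0.113]
stand 0.96 [332. 222.] [ 0.48  -0.278  0.071]
gate_mid 0.95 [221. 182.] [0.59  0.037 0.1  ]
gate_mid 0.73 [338. 220.] [ 0.483 -0.286  0.116]
hub_mouth 0.68 [216. 189.] [0.574 0.054 0.09 ]
```

View pics/scene0.png

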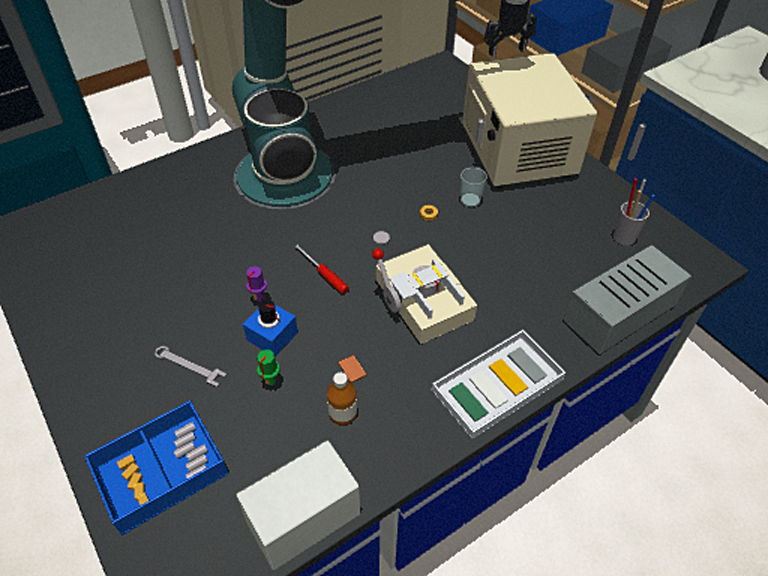

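View pics/top0.png

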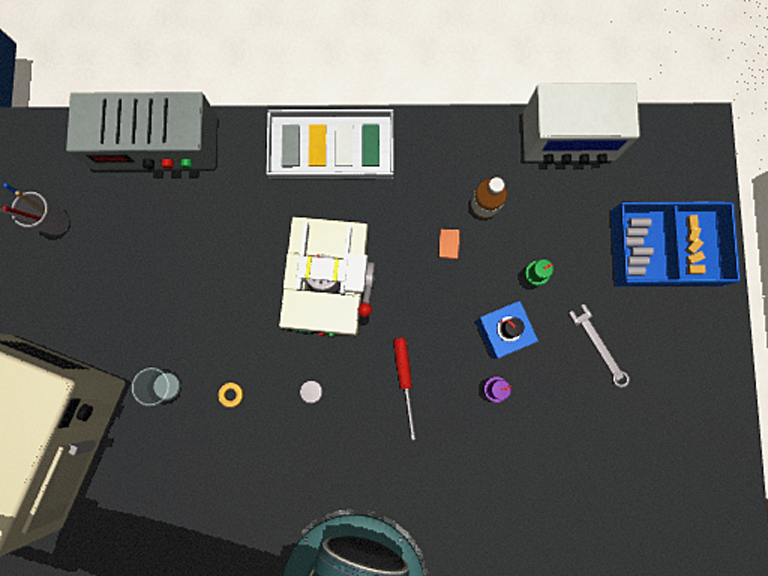

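The black-knobbed spindle sits in the blue stand (top view, displayed pixels 510,328; scene view 268,315). The purple (498,388) and green (540,272) ones are look-alikes. The lever ball is at (365,310) in the top view. Next I'll measure and confirm in an enlarged crop.

```bash
cat >> h.py <<'E'
def cloud(p):
    v,u=np.mgrid[0:384,0:512]; K=p["intrinsics"];T=np.linalg.inv(p["view"]);d=p["range_z"]
    c=np.stack([(u-K[0,2])/K[0,0]*d,(v-K[1,2])/K[1,1]*d,d],-1)
    return c@T[:3,:3].T+T[:3,3]
def rect(m,X):
    (c,s,a)=cv2.minAreaRect((X[m][:,:2]*1000).astype(np.float32)); return np.round(c,1),np.round(s,1),round(a,1),int(m.sum())
E
python3 - <<'E'
from h import *
for n in ("scene","top"):
    p=optics.read_camera(n);X=cloud(p);h=cv2.cvtColor(p["img"],cv2.COLOR_RGB2HSV).astype(int);H,S,V=np.moveaxis(h,-1,0)
    near=lambda c,r:np.hypot(X[...,0]-c[0],X[...,1]-c[1])<r
    z=X[...,2]
    print(n)
    m=near((.6,.04),.2)&(abs(z-.06)<.006)&(p["range_z"]>0);print("housing",rect(m,X),np.median(z[m]))
    m=near((.59,.035),.12)&(z>.094)&(z<.1);print("gate",rect(m,X),np.median(z[m]))
    m=near((.59,.035),.12)&(z>.088)&(z<.094);print("rails/hub",rect(m,X),np.median(z[m]))
    blue=(H>100)&(H<125)&(S>120)
    m=near((.485,-.29),.08)&blue&(abs(z-.062)<.006);print("stand",rect(m,X),np.median(z[m]))
    m=near((.5,-.3),.1)&(z>.105)&near((.485,-.29),.06);print("knob",rect(m,X),X[m].mean(0),z[m].max())
    red=((H<8)|(H>172))&(S>150)&(V>60)
    m=red&near((.52,-.04),.08)&(z>.07);print("ball",m.sum(),X[m].mean(0),X[m].min(0),X[m].max(0))
    v,u=np.nonzero(m);print(u.mean(),v.mean())
    m=red&near((.485,-.29),.06);print("marks",X[m].round(3)[:40].tolist())
    m=red&near((.585,.04),.06)&(z>.05);print("hubstripe",X[m].round(3)[:40].tolist())
    v,u=np.nonzero(near((.59,.03),.1));b=(u.min(),v.min(),u.max(),v.max())
    a=cv2.resize(p["img"][v.min():v.max(),u.min():u.max()],(400,400),interpolation=cv2.INTER_CUBIC)
    v,u=np.nonzero(near((.485,-.29),.07))
    c=cv2.resize(p["img"][v.min():v.max(),u.min():u.max()],(400,400),interpolation=cv2.INTER_CUBIC)
    print(b);cv2.imwrite(f"pics/{n}_z.png",np.hstack([a,c])[:,:,::-1])
a=cv2.imread("pics/scene_z.png");b=cv2.imread("pics/top_z.png")
cv2.imwrite("pics/z.png",cv2.resize(np.vstack([a,b]),(600,600)))
E
```

```text
scene
housing (array([596.9,  42.9]), array([178.3, 222. ]), 83.9, 1199) 0.06071887965596434
gate (array([624.9,  28.4]), array([139.7, 126.4]), 86.0, 359) 0.09716786614325423
rails/hub (array([621.5,  28.5]), array([144.8, 133.1]), 83.6, 193) 0.09147382966158624
stand (array([ 488.9, -300.5]), array([87.3, 89.1]), 22.6, 323) 0.06276672439927311
knob (array([ 490.5, -300.1]), array([34.1, 35.1]), 37.0, 92) [ 0.49181013 -0.30129206  0.11452339] 0.1206408514790629
ball 41 [ 0.52320919 -0.02961907  0.15165658] [ 0.50969962 -0.03870738  0.14097633] [ 0.53421006 -0.01688228  0.15974508]
251.46341463414635 168.9268292682927
marks [[0.485, -0.299, 0.113], [0.489, -0.297, 0.116], [0.493, -0.295, 0.119], [0.495, -0.292, 0.12], [0.497, -0.29, 0.12], [0.493, -0.302, 0.119], [0.491, -0.298, 0.114], [0.496, -0.297, 0.119], [0.497, -0.294, 0.117], [0.497, -0.29, 0.115], [0.5, -0.288, 0.116], [0.503, -0.287, 0.076], [0.499, -0.283, 0.068], [0.506, -0.286, 0.072]]
hubstripe [[0.625, 0.062, 0.096], [0.626, 0.062, 0.092], [0.627, 0.066, 0.09], [0.631, 0.063, 0.091], [0.631, 0.063, 0.086], [0.63, 0.065
[... 522 characters left out ...]
 [ 0.48863914 -0.29780332  0.11367807] 0.11922896174385156
ball 66 [ 0.5177788  -0.02610198  0.15131841] [ 0.50704416 -0.03707985  0.1399043 ] [ 0.52850994 -0.01572667  0.15853519]
242.86363636363637 205.9090909090909
marks [[0.506, -0.284, 0.069], [0.502, -0.287, 0.113], [0.503, -0.284, 0.067], [0.499, -0.287, 0.113], [0.499, -0.289, 0.115], [0.499, -0.292, 0.115], [0.496, -0.288, 0.118], [0.496, -0.292, 0.114], [0.496, -0.294, 0.115], [0.493, -0.292, 0.113], [0.493, -0.294, 0.118], [0.493, -0.297, 0.116], [0.49, -0.294, 0.116], [0.491, -0.298, 0.111]]
hubstripe [[0.627, 0.066, 0.096], [0.629, 0.065, 0.087], [0.625, 0.064, 0.092]]
(np.int64(191), np.int64(151), np.int64(258), np.int64(219))
```

View pics/z.png

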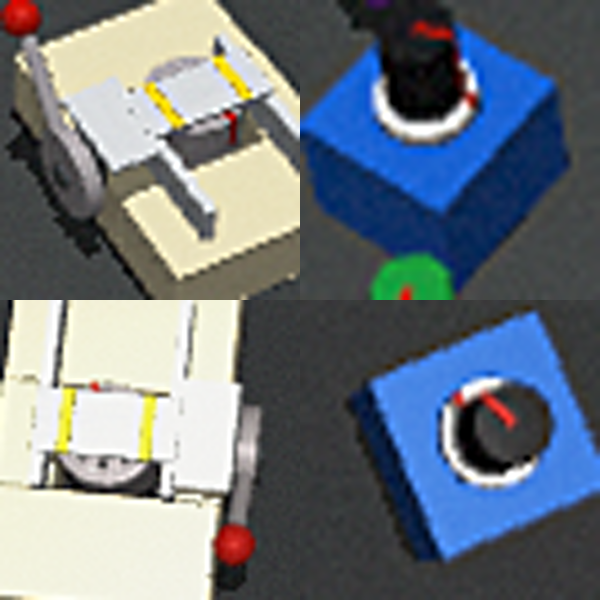

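The crop confirms it: the black spindle in the blue stand has its red marks pointing about 43° in world, and the gate is shut over the hub. The drive's x axis is about -5.6°, and the hub is near (0.599, 0.056). Before travelling I'll check the route for obstacles.

```bash
python3 - <<'E'
from h import *
p=optics.read_camera("top");X=cloud(p).reshape(-1,3);q=optics.read_camera("scene");X=np.vstack([X,cloud(q).reshape(-1,3)])
a=np.array([.155,.657]);
for y in np.arange(.7,-.1,-.1):
    print(round(y,1),[ (round(x,2),round(float(np.max(X[(abs(X[:,0]-x)<.05)&(abs(X[:,1]-y)<.05)][:,2],initial=0)),2)) for x in np.arange(.15,.6,.1)])
# hub from ball
th=np.deg2rad(-5.6);x=np.array([np.cos(th),np.sin(th)]);y=np.array([-x[1],x[0]])
for n in (p,q):
    h=cv2.cvtColor(n["img"],cv2.COLOR_RGB2HSV).astype(int);C=cloud(n)
    m=((h[...,0]<8)|(h[...,0]>172))&(h[...,1]>150)&(np.hypot(C[...,0]-.52,C[...,1]+.03)<.05)&(C[...,2]>.12)
    A=C[m];from scipy.optimize import least_squares
    r=least_squares(lambda c:np.linalg.norm(A-c,axis=1)-.013,[.52,-.027,.145],loss="soft_l1",f_scale=.002).x
    t=.8-np.arccos(min(1,(r[2]-.058)/.11));s=.11*np.sin(.8-t);print("ball",r.round(4),"lever",t,"hub",(r[:2]+x*s+.09*y).round(4))
E
```

```text
0.7 [(np.float64(0.15), 0.41), (np.float64(0.25), 0.24), (np.float64(0.35), 0.24), (np.float64(0.45), 0.24), (np.float64(0.55), 0.01)]
0.6 [(np.float64(0.15), 0.43), (np.float64(0.25), 0.42), (np.float64(0.35), 0.24), (np.float64(0.45), 0.24), (np.float64(0.55), 0.01)]
0.5 [(np.float64(0.15), 0.24), (np.float64(0.25), 0.24), (np.float64(0.35), 0.24), (np.float64(0.45), 0.24), (np.float64(0.55), 0.01)]
0.4 [(np.float64(0.15), 0.01), (np.float64(0.25), 0.01), (np.float64(0.35), 0.23), (np.float64(0.45), 0.1), (np.float64(0.55), 0.01)]
0.3 [(np.float64(0.15), 0.01), (np.float64(0.25), 0.01), (np.float64(0.35), 0.1), (np.float64(0.45), 0.1), (np.float64(0.55), 0.01)]
0.2 [(np.float64(0.15), 0.01), (np.float64(0.25), 0.01), (np.float64(0.35), 0.02), (np.float64(0.45), 0.01), (np.float64(0.55), 0.01)]
0.1 [(np.float64(0.15), 0.16), (np.float64(0.25), 0.01), (np.float64(0.35), 0.02), (np.float64(0.45), 0.07), (np.float64(0.55), 0.1)]
0.0 [(np.float64(0.15), 0.22), (np.float64(0.25), 0.01), (np.float64(0.35), 0.01), (np.float64(0.45), 0.07), (np.float64(0.55), 0.16)]
ball [ 0.5192 -0.0247  0.1429] lever 0.11078516918492176 hub [0.5976 0.058 ]
ball [ 0.5188 -0.0255  0.1452] lever 0.1450685196952426 hub [0.5943 0.0575]
```

Call:
play_rows(
  moves=[
    [[1,0,0,-50,0],[1,0,0,-50,0],[1,-30,-40,0,0],[1,-30,-40,0,0],[1,-30,-40,0,0]],
  ],
)

```text
time_s: 1.6
tool_pos: [0.2154, 0.5181, 0.3313]
ee_rot: [0.115, 0.993, 0.0, 0.0]
wrist_force: [1.3, 0.1, 0.3]
width: 0.0127
```

Call:
play_rows(
  moves=[
    [[1,-30,-40,0,0],[1,-30,-40,0,0],[1,-30,-40,0,0],[1,-30,-40,0,0],[1,-30,-40,0,0]],
  ],
)

```text
time_s: 2.1
tool_pos: [0.3153, 0.2885, 0.3315]
ee_rot: [0.115, 0.993, 0.0, 0.0]
wrist_force: [1.0, 1.1, -0.2]
width: 0.0
```

Call:
play_rows(
  moves=[
    [[1,-32,-38,0,0],[1,-32,-38,0,0],[1,-32,-38,0,0],[1,-32,-38,0,0],[1,-32,-38,0,0]],
  ],
)

```text
time_s: 2.6
tool_pos: [0.4275, 0.0666, 0.3317]
ee_rot: [0.116, 0.993, 0.0, 0.001]
wrist_force: [1.3, 0.2, 0.3]
width: 0.0001
```

Call:
play_rows(
  moves=[
    [[1,-31,-38,0,0],[1,-31,-38,0,0],[1,0,0,45,-7.7],[1,0,0,45,0],[1,0,0,45,0]],
  ],
)

```text
time_s: 3.1
tool_pos: [0.47, -0.02, 0.1948]
ee_rot: [0.049, 0.999, 0.0, 0.0]
wrist_force: [0.2, -0.1, -0.4]
width: 0.0003
```

Call:
play_rows(
  moves=[
    [[1,0,0,50,0],[1,-15,0,5,0],[1,-12,0,0,0],[1,-15,0,-5,0],[1,-15,0,-5,0]],
  ],
)

```text
time_s: 3.6
tool_pos: [0.528, -0.0252, 0.1532]
ee_rot: [0.049, 0.999, -0.0, 0.001]
wrist_force: [-3.5, 0.2, 3.2]
width: 0.0
```

Call:
play_rows(
  moves=[
    [[1,-15,0,-5,0],[1,-15,0,-2,0],[1,-15,0,0,0],[1,-15,0,2,0],[1,-12,0,4,0]],
  ],
)

```text
time_s: 4.1
tool_pos: [0.6002, -0.0322, 0.154]
ee_rot: [0.049, 0.999, -0.0, 0.001]
wrist_force: [-2.4, 0.3, 0.8]
width: -0.0
```

Call:
play_rows(
  moves=[
    [[1,-14,0,5,0],[1,-13,0,6,0],[1,-10,0,7,0],[1,-7,0,5,0],[1,-4,0,2,0]],
  ],
)

```text
time_s: 4.6
tool_pos: [0.6447, -0.0366, 0.1273]
ee_rot: [0.049, 0.999, 0.0, -0.003]
wrist_force: [-49.9, 3.7, 34.1]
width: 0.0
```

```bash
python3 - <<'E'
from h import *
p=optics.read_camera("scene");save(p,"s1.png",(220,130,340,240),5);C=cloud(p)
h=cv2.cvtColor(p["img"],cv2.COLOR_RGB2HSV).astype(int)
m=((h[...,0]<8)|(h[...,0]>172))&(h[...,1]>150)&(np.hypot(C[...,0]-.66,C[...,1]+.04)<.06)&(C[...,2]>.11)
print(m.sum(),C[m].mean(0),C[m].max(0),C[m].min(0),env.read_state()["wrist_force"])
E
```

```text
44 [ 0.67036505 -0.0443559   0.14275488] [ 0.68045845 -0.03394168  0.1505451 ] [ 0.65802351 -0.05289989  0.13214105] [-31.07106811   2.87907966  16.34266758]
```

View pics/s1.png

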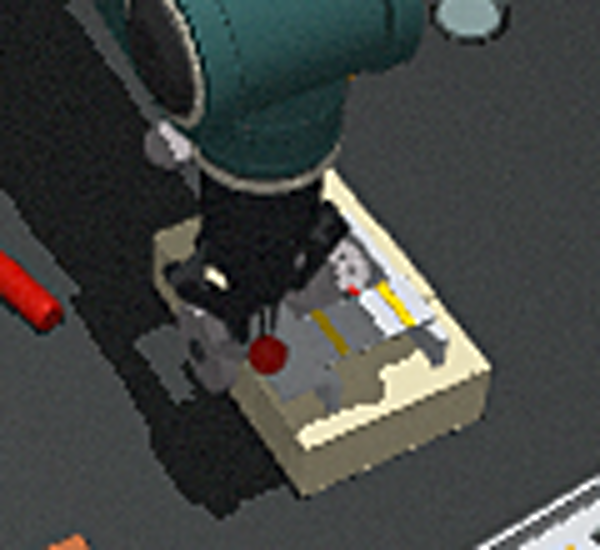

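The lever is at its stop: ball at about (0.669, -0.043, 0.137), drawn at (268,355) in the crop, and the gate has slid off the hub. Backing off now, then moving to the stand.

Call:
play_rows(
  moves=[
    [[1,20,0,-10,0],[1,10,0,-50,0],[0,0,0,-50,0],[0,15,-39,0,0],[0,15,-39,0,0]],
  ],
)

```text
time_s: 5.15
tool_pos: [0.5793, -0.1088, 0.2383]
ee_rot: [0.048, 0.999, -0.0, 0.002]
wrist_force: [-0.5, -0.5, -0.5]
width: 0.0432
```

Call:
play_rows(
  moves=[
    [[0,15,-39,0,0],[0,15,-39,0,0],[0,15,-39,0,0],[0,12,-39,0,0],[0,0,0,0,0]],
  ],
)

```text
time_s: 5.65
tool_pos: [0.5057, -0.2617, 0.2365]
ee_rot: [0.051, 0.999, -0.001, 0.0]
wrist_force: [-0.1, 0.4, 0.1]
width: 0.0853
```

```bash
python3 - <<'E'
from h import *
s=env.read_state();R=__import__("scipy.spatial.transform",fromlist=["R"]).Rotation.from_quat(s["ee_rot"]).as_matrix()
print(s["time_s"],s["tool_pos"],s["width"],(R.T@(np.array([.4893,-.2988,.0793])-s["tool_pos"])*1000).round(1))
p=optics.read_camera("scene");X=cloud(p);z=X[...,2];h=cv2.cvtColor(p["img"],cv2.COLOR_RGB2HSV).astype(int)
near=lambda c,r:np.hypot(X[...,0]-c[0],X[...,1]-c[1])<r
q=optics.read_camera("top");Y=cloud(q)
for n,c,Z in(("scene",p,X),("top",q,Y)):
    h=cv2.cvtColor(c["img"],cv2.COLOR_RGB2HSV).astype(int);z=Z[...,2];nr=np.hypot(Z[...,0]-.597,Z[...,1]-.057)
    red=((h[...,0]<8)|(h[...,0]>172))&(h[...,1]>130)&(h[...,2]>60)
    print(n,"stripe",Z[red&(nr<.05)&(z>.05)].round(3).tolist())
    m=(abs(z-.09)<.004)&(nr<.042);print(n,"hub",rect(m,Z),np.median(z[m]))
    m=(abs(z-.0965)<.004)&(np.hypot(Z[...,0]-.65,Z[...,1]-.057)<.06);print("gate",rect(m,Z))
    m=(abs(z-.06)<.006)&(np.hypot(Z[...,0]-.6,Z[...,1]-.04)<.2);print("housing",rect(m,Z))
a=cv2.resize(p["img"][150:230,245:325],(400,400),interpolation=cv2.INTER_CUBIC);b=cv2.resize(q["img"][140:225,180:265],(400,400),interpolation=cv2.INTER_CUBIC)
cv2.imwrite("pics/hub.png",np.hstack([a,b])[:,:,::-1])
E
```

```text
5.65 [ 0.50565543 -0.26171922  0.23654234] 0.08531532005102964 [ 12.6 -38.4 157.3]
scene stripe [[0.623, 0.064, 0.093], [0.626, 0.062, 0.092], [0.627, 0.065, 0.091]]
scene hub (array([597.8,  58.1]), array([66.1, 77.5]), 26.7, 187) 0.09058128817217193
gate (array([636.4,  53.2]), array([103.4,  92.1]), 74.5, 281)
housing (array([595.7,  44.4]), array([178. , 225.8]), 84.5, 1123)
top stripe [[0.637, 0.07, 0.062], [0.63, 0.064, 0.093], [0.628, 0.067, 0.092], [0.629, 0.064, 0.088], [0.626, 0.065, 0.087], [0.622, 0.064, 0.093]]
top hub (array([596. ,  55.6]), array([77.1, 72.4]), 44.1, 364) 0.0896468023883823
gate (array([642.2,  48.6]), array([101. ,  89.4]), 84.2, 516)
housing (array([596.2,  45.4]), array([175.2, 220. ]), 84.4, 2258)
```

View pics/hub.png

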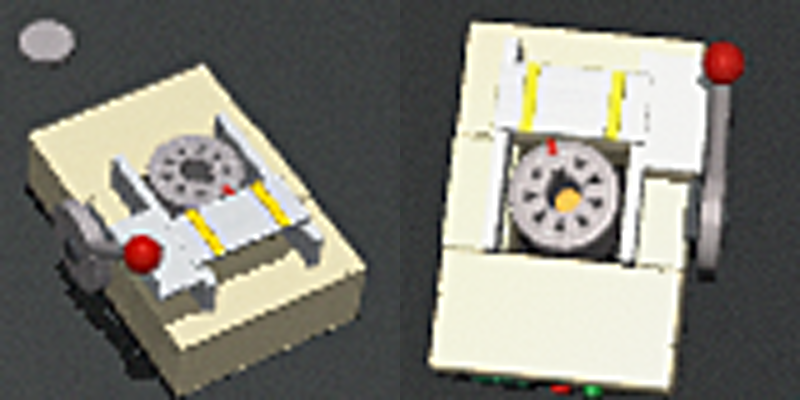

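The gate is fully off the hub and the brass plunger is visible in the bore at crop (567,200). The red keyway stripe is at (552,147). Now grasping the knob.

Call:
play_rows(
  moves=[
    [[0,12,-39,0,0],[0,0,0,45,0],[0,0,0,45,0],[0,0,0,40,0],[0,0,0,27,0]],
  ],
)

```text
time_s: 6.25
tool_pos: [0.4913, -0.2942, 0.0764]
ee_rot: [0.048, 0.999, 0.001, -0.001]
wrist_force: [-0.1, -0.4, 0.9]
width: 0.0853
```

```bash
cat >> h.py <<'E'
def circ(p,c,r,z,n=180):
    t=np.linspace(0,2*np.pi,n,endpoint=False)
    return np.array([pix(p,[c[0]+r*np.cos(a),c[1]+r*np.sin(a),z]) for a in t]),t
def fitcirc(p,c0,r,z,rng=.006):
    g=cv2.cvtColor(p["img"],cv2.COLOR_RGB2GRAY).astype(np.float32)
    best=[]
    for dx in np.arange(-rng,rng+1e-6,.0005):
        for dy in np.arange(-rng,rng+1e-6,.0005):
            c=(c0[0]+dx,c0[1]+dy);I=[]
            for rr in (r-.0025,r+.0025):
                q=circ(p,c,rr,z,90)[0].astype(np.float32)
                I.append(cv2.remap(g,q[:,:1],q[:,1:],cv2.INTER_LINEAR)[:,0])
            best.append((np.mean(np.clip(abs(I[0]-I[1]),0,60)),c))
    best.sort(key=lambda b:-b[0]); return best[0],np.mean([b[1] for b in best[:12]],0)
E
python3 - <<'E'
from h import *
s=env.read_state();print(s["time_s"],s["tool_pos"],s["wrist_force"])
for n in("top","scene"):
    p=optics.read_camera(n);print(n,fitcirc(p,(.597,.057),.034,.09))
    print(fitcirc(p,(.597,.057),.011,.09,.005))
E
```

```text
6.25 [ 0.49132312 -0.29423221  0.07635176] [-0.08781537 -0.42246499  0.91963665]
top ((np.float32(55.142414), (np.float64(0.595), np.float64(0.05800000000000001))), array([0.595625  , 0.05716667]))
((np.float32(46.105923), (np.float64(0.601), np.float64(0.057999999999999996))), array([0.60054167, 0.05783333]))
scene ((np.float32(46.509113), (np.float64(0.5955), np.float64(0.05700000000000001))), array([0.59545833, 0.05641667]))
((np.float32(57.530643), (np.float64(0.597), np.float64(0.057999999999999996))), array([0.59708333, 0.05758333]))
```

Call:
play_rows(
  moves=[
    [[0,1,-5,-2,0],[0.5,0,0,0,0],[1,0,0,0,0],[1,0,0,0,0],[1,0,0,0,0]],
  ],
)

```text
time_s: 6.85
tool_pos: [0.4904, -0.301, 0.0826]
ee_rot: [0.049, 0.999, -0.0, 0.001]
wrist_force: [-1.2, 1.5, 3.3]
width: 0.0345
```

Call:
play_rows(
  moves=[
    [[1,0,0,0,0],[1,0,0,0,0],[1,0,0,-10,0],[1,0,0,-25,0],[1,0,0,-35,0]],
  ],
)

```text
time_s: 7.35
tool_pos: [0.4892, -0.3002, 0.1509]
ee_rot: [0.049, 0.999, 0.001, -0.001]
wrist_force: [0.2, -0.4, -2.9]
width: 0.0345
```

Call:
play_rows(
  moves=[
    [[1,0,0,-45,0],[1,0,0,-45,0],[1,-9,40,0,0],[1,-9,45,0,0],[1,-9,45,0,0]],
  ],
)

```text
time_s: 7.85
tool_pos: [0.5295, -0.1727, 0.242]
ee_rot: [0.049, 0.999, -0.0, 0.0]
wrist_force: [1.1, -0.2, -3.6]
width: 0.0346
```

Call:
play_rows(
  moves=[
    [[1,-9,45,0,0],[1,-9,45,0,0],[1,-9,45,0,0],[1,-9,45,0,0],[1,-9,45,0,0]],
  ],
)

```text
time_s: 8.35
tool_pos: [0.5962, 0.0475, 0.2419]
ee_rot: [0.049, 0.999, -0.0, 0.0]
wrist_force: [0.3, 0.2, -3.9]
width: 0.0345
```

Call:
play_rows(
  moves=[
    [[1,0,0,0,7.25],[1,0,0,0,7.25],[1,0,0,0,7.25],[1,0,0,0,7.25],[1,0,0,0,0]],
  ],
)

```text
time_s: 8.85
tool_pos: [0.596, 0.0456, 0.2416]
ee_rot: [0.298, 0.954, -0.0, -0.0]
wrist_force: [-0.3, 1.2, -4.2]
width: 0.0346
```

```bash
python3 - <<'E'
from h import *
from scipy.spatial.transform import Rotation as Ro
s=env.read_state();R=Ro.from_quat(s["ee_rot"]).as_matrix();print(s["time_s"],s["tool_pos"],s["wrist_force"],s["width"],R.round(4).tolist())
print("to hub",(R.T@(np.array([.5962,.0573,s["tool_pos"][2]])-s["tool_pos"])*1000).round(1))
I=[]
for n in("top","scene"):
    p=optics.read_camera(n);u,v=pix(p,s["tool_pos"]-[0,0,.03]).round().astype(int);print(n,u,v)
    Z=cloud(p);h=cv2.cvtColor(p["img"],cv2.COLOR_RGB2HSV).astype(int)
    red=((h[...,0]<8)|(h[...,0]>172))&(h[...,1]>130)&(h[...,2]>50)&(np.hypot(Z[...,0]-.597,Z[...,1]-.057)<.06);print(Z[red].round(3).tolist())
    I.append(cv2.resize(p["img"][v-40:v+40,u-40:u+40],(400,400),interpolation=cv2.INTER_CUBIC))
cv2.imwrite("pics/held.png",np.hstack(I)[:,:,::-1])
E
```

```text
8.85 [0.59604997 0.04558122 0.24160775] [-0.30590882  1.15462536 -4.20630864] 0.03458336530742172 [[-0.8221, 0.5694, -0.0002], [0.5694, 0.8221, -0.0], [0.0002, -0.0001, -1.0]]
to hub [ 6.5  9.7 -0. ]
top 214 173
[]
scene 283 161
[[0.598, 0.044, 0.277], [0.598, 0.048, 0.274], [0.601, 0.049, 0.277], [0.605, 0.047, 0.277], [0.605, 0.051, 0.274], [0.609, 0.051, 0.273], [0.612, 0.049, 0.272], [0.611, 0.05, 0.267], [0.613, 0.049, 0.264], [0.612, 0.051, 0.258], [0.612, 0.051, 0.254], [0.613, 0.051, 0.249], [0.611, 0.053, 0.242], [0.613, 0.051, 0.241], [0.614, 0.052, 0.231], [0.623, 0.064, 0.093], [0.625, 0.062, 0.091]]
```

View pics/held.png

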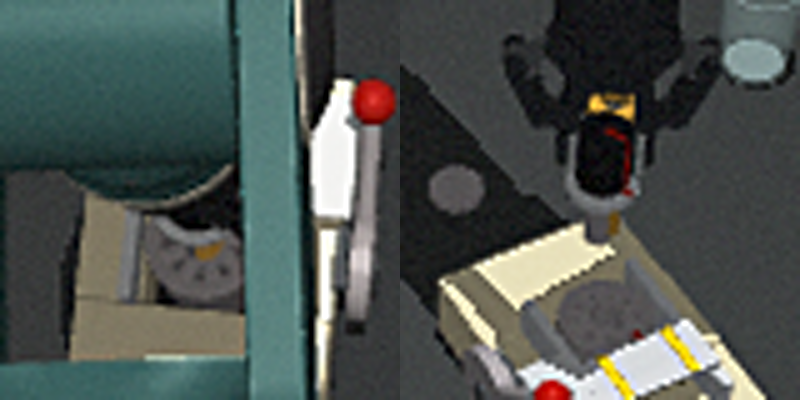

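Spindle held upright, key mark facing the scene camera (crop 628,160). I'll centre over the hub, lower close to the face, and compare axis and key angles within the same image.

Call:
play_rows(
  moves=[
    [[1,6,10,0,0],[1,0,0,35,0],[1,0,0,35,0],[1,0,0,0,0]],
  ],
)

```text
time_s: 9.35
tool_pos: [0.595, 0.0576, 0.1665]
ee_rot: [0.296, 0.955, -0.001, -0.003]
wrist_force: [-1.1, 0.1, -2.6]
width: 0.0345
```

```bash
python3 - <<'E'
from h import *
from scipy.optimize import least_squares
s=env.read_state();print(s["time_s"],s["tool_pos"],s["wrist_force"])
p=optics.read_camera("scene");Z=cloud(p);h=cv2.cvtColor(p["img"],cv2.COLOR_RGB2HSV).astype(int);c=s["tool_pos"][:2];t=s["tool_pos"][2]-.0675
r=np.hypot(*(Z[...,:2]-c).transpose(2,0,1))
# flange side and knob side points -> circle of known radius
for nm,lo,hi,R in(("flange",.051,.0575,.024),("knob",.062,.1,.018),("shaft",.006,.048,.010)):
    m=(Z[...,2]>t+lo)&(Z[...,2]<t+hi)&(r<.035);A=Z[m][:,:2]
    f=least_squares(lambda q:np.hypot(*(A-q).T)-R,c,loss="soft_l1",f_scale=.001);print(nm,m.sum(),f.x.round(4),f.cost)
red=((h[...,0]<8)|(h[...,0]>172))&(h[...,1]>130)&(h[...,2]>50)&(r<.06)
print(Z[red].round(3).tolist())
br=(h[...,0]>12)&(h[...,0]<28)&(h[...,1]>90)&(r<.03)&(Z[...,2]<t+.045);print("key",Z[br].round(3).tolist())
u,v=pix(p,[*c,.12]).round().astype(int);save(p,"near.png",(u-40,v-45,u+40,v+45),6)
E
```

```text
9.35 [0.59503754 0.05761349 0.16654995] [-1.05115106  0.09363485 -2.63591067]
flange 33 [0.59   0.0607] 6.276094386465514e-05
knob 151 [0.5936 0.0566] 0.0005761051259082178
shaft 35 [0.594  0.0587] 5.128491457252021e-05
[[0.595, 0.059, 0.202], [0.598, 0.058, 0.2], [0.601, 0.06, 0.201], [0.599, 0.066, 0.196], [0.603, 0.062, 0.198], [0.605, 0.065, 0.197], [0.613, 0.063, 0.195], [0.611, 0.061, 0.19], [0.611, 0.062, 0.185], [0.611, 0.062, 0.18], [0.605, 0.067, 0.166], [0.608, 0.065, 0.166], [0.612, 0.062, 0.166], [0.61, 0.064, 0.158], [0.612, 0.063, 0.156], [0.616, 0.064, 0.158], [0.618, 0.069, 0.085], [0.626, 0.062, 0.092], [0.626, 0.066, 0.09]]
key [[0.602, 0.06, 0.128], [0.605, 0.062, 0.13], [0.603, 0.059, 0.124], [0.607, 0.06, 0.128], [0.602, 0.061, 0.117], [0.603, 0.064, 0.117], [0.604, 0.059, 0.115], [0.609, 0.06, 0.119], [0.607, 0.057, 0.113], [0.598, 0.069, 0.098]]
```

View pics/near.png

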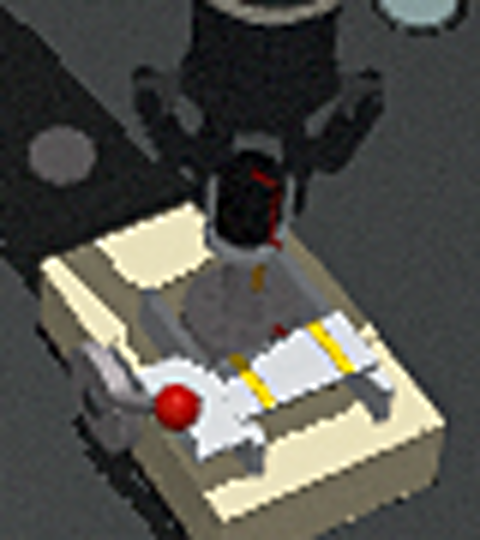

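Crop: shaft tip just above the hub, key at (258,278) and keyway stripe at (280,330), both about 14° in world. Axis looks about 1 mm short in x. Nudge it and start inserting gently.

Call:
play_rows(
  moves=[
    [[1,-1,0,4,0],[1,0,0,4,0],[1,0,0,4,0],[1,0,0,3,0],[1,0,0,0,0]],
  ],
)

```text
time_s: 9.9
tool_pos: [0.5977, 0.0566, 0.1561]
ee_rot: [0.297, 0.955, -0.0, -0.0]
wrist_force: [-0.0, -0.4, -3.9]
width: 0.035
```

Call:
play_rows(
  moves=[
    [[1,0,0,2,0],[1,0,0,2,0],[1,0,0,0,0]],
  ],
)

```text
time_s: 10.2
tool_pos: [0.5977, 0.0566, 0.152]
ee_rot: [0.297, 0.955, -0.0, -0.0]
wrist_force: [0.7, 1.2, -4.1]
width: 0.0346
```

Call:
play_rows(
  moves=[
    [[1,0,0,2,0],[1,0,0,2,0],[1,0,0,0,0]],
  ],
)

```text
time_s: 10.5
tool_pos: [0.5976, 0.0566, 0.1479]
ee_rot: [0.297, 0.955, -0.0, -0.0]
wrist_force: [0.2, -0.2, -3.8]
width: 0.0346
```

Call:
play_rows(
  moves=[
    [[1,0,0,2,0],[1,0,0,2,0],[1,0,0,0,0]],
  ],
)

```text
time_s: 10.8
tool_pos: [0.5976, 0.0566, 0.144]
ee_rot: [0.297, 0.955, -0.0, -0.0]
wrist_force: [0.5, 0.7, -3.6]
width: 0.0345
```

Call:
play_rows(
  moves=[
    [[1,0,0,1.5,0],[1,0,0,1.5,0],[1,0,0,0,0]],
  ],
)

```text
time_s: 11.1
tool_pos: [0.5977, 0.0566, 0.1411]
ee_rot: [0.297, 0.955, -0.0, -0.0]
wrist_force: [0.4, -0.3, -3.9]
width: 0.0342
```

Call:
play_rows(
  moves=[
    [[1,0,0,1.5,0],[1,0,0,1.5,0],[1,0,0,0,0]],
  ],
)

```text
time_s: 11.4
tool_pos: [0.5977, 0.0566, 0.1381]
ee_rot: [0.297, 0.955, -0.0, -0.0]
wrist_force: [-0.3, -0.7, -3.6]
width: 0.0344
```

The key has entered the keyway with no contact force. Going down to the plunger.

Call:
play_rows(
  moves=[
    [[1,0,0,3,0],[1,0,0,3,0],[1,0,0,3,0],[1,0,0,3,0],[1,0,0,0,0]],
  ],
)

```text
time_s: 11.9
tool_pos: [0.5976, 0.0566, 0.1257]
ee_rot: [0.297, 0.955, -0.0, -0.0]
wrist_force: [-0.0, 0.4, -3.2]
width: 0.0344
```

Call:
play_rows(
  moves=[
    [[1,0,0,3,0],[1,0,0,3,0],[1,0,0,2,0],[1,0,0,2,0],[1,0,0,0,0]],
  ],
)

```text
time_s: 12.4
tool_pos: [0.5979, 0.0566, 0.1164]
ee_rot: [0.297, 0.955, 0.0, 0.0]
wrist_force: [-0.8, -0.8, 3.9]
width: 0.0343
```

Call:
play_rows(
  moves=[
    [[1,0,0,2,0],[1,0,0,2,0],[1,0,0,1,0],[1,0,0,1,0],[1,0,0,0,0]],
  ],
)

```text
time_s: 12.9
tool_pos: [0.598, 0.0566, 0.1106]
ee_rot: [0.297, 0.955, 0.0, 0.0]
wrist_force: [0.3, 0.1, 6.3]
width: 0.0347
```

Call:
play_rows(
  moves=[
    [[1,0,0,1,0],[1,0,0,0,0]],
  ],
)

```text
time_s: 13.1
tool_pos: [0.598, 0.0566, 0.1105]
ee_rot: [0.297, 0.955, 0.0, 0.0]
wrist_force: [-6.0, -0.7, 14.1]
width: 0.0348
```

Call:
play_rows(
  moves=[
    [[1,0,0,1,0],[1,0,0,0,0]],
  ],
)

```text
time_s: 13.3
tool_pos: [0.5981, 0.0566, 0.1105]
ee_rot: [0.297, 0.955, 0.0, 0.001]
wrist_force: [-9.8, -1.0, 24.3]
width: 0.0343
```

Rigid contact at TCP z 0.1105, which matches the height predicted from the grip in the stand (0.0706 above the tip, so 0.1106 at home). The axial load just before contact, about 10 N, matches the spring force at home. Checking by camera.

```bash
python3 - <<'E'
from h import *
s=env.read_state();print(s["time_s"],s["tool_pos"],s["wrist_force"],s["ft_torque"])
p=optics.read_camera("scene");Z=cloud(p);h=cv2.cvtColor(p["img"],cv2.COLOR_RGB2HSV).astype(int)
r=np.hypot(Z[...,0]-.597,Z[...,1]-.057);z=Z[...,2]
red=((h[...,0]<8)|(h[...,0]>172))&(h[...,1]>130)&(h[...,2]>50)&(r<.05);print(Z[red].round(3).tolist())
m=(r<.023)&(z>.08)&(z<.104)&(h[...,1]<60)&(h[...,2]>80);print("flange top",m.sum(),np.percentile(z[m],[10,50,90]).round(4))
m=(r<.033)&(r>.027)&(z>.08)&(z<.104);print("hub face",np.percentile(z[m],[10,50,90]).round(4))
m=(r<.012)&(z>.13)&(z<.16);print("knob top",m.sum(),np.percentile(z[m],[10,50,90]).round(4))
save(p,"home.png",(245,135,320,225),6)
E
```

```text
13.3 [0.59810523 0.0566241  0.1105181 ] [-9.7841696  -1.04296418 24.3401469 ] [-0.22701312  1.78025788 -0.01020104]
[[0.593, 0.062, 0.139], [0.602, 0.054, 0.147], [0.601, 0.059, 0.143], [0.603, 0.062, 0.143], [0.607, 0.059, 0.144], [0.61, 0.061, 0.146], [0.616, 0.061, 0.14], [0.613, 0.061, 0.122], [0.613, 0.061, 0.118], [0.615, 0.06, 0.115], [0.613, 0.062, 0.106], [0.614, 0.061, 0.102], [0.62, 0.061, 0.103], [0.62, 0.066, 0.09], [0.628, 0.06, 0.095], [0.628, 0.065, 0.092]]
flange top 36 [0.0904 0.0973 0.1014]
hub face [0.0866 0.0907 0.0934]
knob top 31 [0.1407 0.1441 0.1469]
```

View pics/home.png

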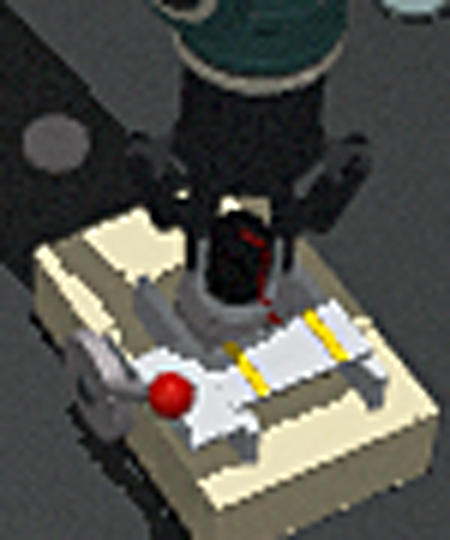

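Call:
play_rows(
  moves=[
    [[1,0.8,-0.6,0,0],[1,0,0,0,0]],
  ],
)

```text
time_s: 13.55
tool_pos: [0.5979, 0.0566, 0.1105]
ee_rot: [0.297, 0.955, 0.001, 0.002]
wrist_force: [-0.1, -0.6, 19.0]
width: 0.0342
```

Call:
play_rows(
  moves=[
    [[1,0,0,1,0],[1,0,0,0,0],[1,0,0,0,0]],
  ],
)

```text
time_s: 13.85
tool_pos: [0.598, 0.0566, 0.1105]
ee_rot: [0.297, 0.955, 0.001, 0.002]
wrist_force: [-5.5, 0.1, 27.6]
width: 0.0346
```

```bash
python3 - <<'E'
from h import *
p=optics.read_camera("scene");Z=cloud(p);h=cv2.cvtColor(p["img"],cv2.COLOR_RGB2HSV).astype(int)
m=((h[...,0]<8)|(h[...,0]>172))&(h[...,1]>150)&(np.hypot(Z[...,0]-.67,Z[...,1]+.043)<.03)&(Z[...,2]>.11);print("ball",Z[m].mean(0).round(3))
s=env.read_state();print(s["time_s"],s["tool_pos"],s["wrist_force"],s["width"]);print(env.hand_in())
E
```

```text
ball [ 0.67  -0.044  0.143]
13.9 [0.59796699 0.05662566 0.11047384] [-5.30258958  0.20808398 27.44384158] 0.0344823939993358
the job is handed in; nothing more can be done
None
```

I did the job in the order asked and handed it in at 13.9 s. The arm is still gripping the spindle and pressing it down with about 27 N. I flipped the cam lever over to its stop and the gate slid off the hub. I took the black-knobbed spindle from the blue stand, turned it 29° to the keyway, and pushed it in against the spring until it stopped hard.

**Checks that agreed:**
- **Lever:** the ball is where it stopped, at about (0.67, -0.044), so the gate is still open.
- **Home position:** the spindle stopped at TCP height 110.5 mm. I predicted 110.6 mm from how it was gripped in the stand. The knob top measured 144 mm against an expected 143 mm, which is within the camera noise.
- **Spring force:** about 10 N just before the hard stop, as listed for fully home.
- **Grip:** the opening is 34.5 mm and the TCP did not move when I pushed harder. The key went into the keyway without any contact force.

**Less certain or off:**
- **Lever stop force:** the fingertips reached about 50 N along x and 34 N along z at the end of the lever push. This was on the fingers, not the arm or gripper body.
- **Side force:** about 5 N remains while pressing.
- **TCP height:** an earlier camera estimate put the home height about 3 mm lower. I trusted the height from the grip in the stand, which the hard stop matched.
- **Other objects:** I did not measure the bench items again at the end. The arm's path kept clear of them.

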